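# Clamp a board carrier in the sprung work holder

### The job

Clamp the board carrier in the work holder: draw the holder's curved spring arm back until it stays open by itself, then lay the carrier flat on the holder's plate, pushed up against both the long fixed edge and the short end stop, and let go of it. Then swing the arm forward again so that it springs shut and holds the carrier flush against both. Keep the carrier level, right way up, and leave the phone lying where it is.

Things in the scene. Friction and masses are not known exactly. Their poses are not given: they have to be found in the camera images.
- holder: Work holder fixed to the bench: dark steel plate 240 x 215 x 12 mm, z up, origin at its underside; it spans x -140 to +100, y -110 to +105. Its long fixed edge is a steel bar along y (y -65 to +65), on the side away from the robot, inner face at x +65; its end stop is a steel bar along x (x +5 to +65), inner face at y +70. Both are 14 mm wide, tops at z 26. The curved arm is on the near side.
- seat (a point): Point on top of the holder's plate (x +30, y +15, z 12 mm in the holder's frame) where the centre of the carrier's underside comes when the carrier, its 110 mm side along y, lies flush against both the fixed edge and the end stop. Axes as the holder's.
- clip_hinge (a point): Vertical pivot axis of the arm, at x +20, y -85 mm of the holder, taken 48 mm above the bench. From here the arm, a 12 mm round steel bar, curves round the near right corner of the carrier's place to a rounded nose (16 mm across, 108 mm from the pivot) that presses on the carrier's near long side, then on to the finger post. Axes as the holder's.
- clip (a joint): Arm angle, rad, 0 (shut, empty) to 0.72 (stop); grows as it is drawn back, anticlockwise from above. Over-centre spring: below 0.42 it pulls the arm shut (0.8 N m at 0, fading to nothing at 0.42), above 0.42 it pushes it open to the stop, where it stays (0.6 N m). Shut on the seated carrier: about 0.12. Open, it leaves the carrier's place free.
- finger_post (a point): Middle of the upright black finger post on the arm's free end, round, 16 mm in diameter, its middle 48 mm above the bench, top at 67 mm; the arm's bar below it reaches up to 27 mm. It is 170 mm from the pivot and moves with the arm: at arm angle 0 it is at x -70, y +155 mm from the pivot in the holder's axes, at 0.72 about x -155, y +70.
- carrier_mid (a point): Centre (25 mm above the underside) of the loose board carrier, 0.25 kg: aluminium plate 70 (x) x 110 (y) x 10 mm, green circuit board on it (parts to 16 mm above the underside), and over that a black bridge handle: bar 14 (x) x 64 mm (y), 30 to 50 mm above the underside, its middle 15 mm above this point. z up. Same either way round.
- phone_mid (a point): Centre of a loose phone lying flat on the bench, 72 x 150 x 9 mm, grey with black glass. To be left alone.

How it is judged:
By the outcome, as a careful person would: the job done as asked, in the order asked, and still so for the second after the job is handed in, with the robot touching nothing.
It also fails if it takes over 64 s, if anything falls off the work surface, if the arm or the gripper's body presses on something with over 40 N, if the wrist force passes 120 N, or if a joint passes its speed limit or range.

### The arm

A 6-joint arm with a two-finger parallel gripper is mounted at the origin on the work surface. World frame = base frame: x ahead of the robot, y to its left, z up, the work surface at z = 0. Lengths are in m, angles in rad, forces in N, time in s.
With the tool pointing down it reaches from about 0.4 to 0.825 m from the base axis. Payload 7 kg.
Tool frame: the origin (TCP) lies on the centre line of the jaws, within the pads' length; the fingertips stand 22 mm ahead of it and the grasp point (between the pads) lies 3 mm ahead of it; z points along the fingers, y is the direction in which the jaws open and shut (so a half turn about z gives the same grasp; the last joint's range is limited). The gripper opens to 85 mm and grips with 20 to 120 N. Pads are 22 mm wide; open, the fingers measure 114 mm over their backs; the gripper's body (76 mm by 85 mm) begins 54 mm behind the grasp point. The pads swing forward as they close: fully open they stand 13 mm farther back than shut.
Start: joints at [-0.82, 0.359, 0.012, 0, -1.224, -0.288], TCP at [0.301, -0.604, 0.253] pointing down, gripper open.
Joint ranges: [-3.07, 3.07], [-1.43, 2.12], [-1.02, 1.25], [-3.03, 1.67], [-3.05, -0], [-3.03, 3.03]. Speed limits (rad/s): [2.39, 2.39, 3.01, 3.14, 3.14, 3.14].

### API

Orientations are given as a rotation vector (axis times angle).
In Python, from workcell import read_state, capture, camera_model, arm gives the robot as it stands.
- The arm moves only by the tool send_rows, never from a script. Its argument "rows" is one flat list of numbers, 5 for each row, row after row: the closure in counts, from 0 (fully open) to 255 (shut), then the shift along the tool's x, y, z in m, then the turn about the tool's z in rad. In form: [gripper, x, y, z, roll, gripper, x, y, z, roll, ...]. A call has 1 to 5 rows; each row is the pose to reach, as a shift and turn from the pose commanded when the call began, along the tool's axes at that moment; what a row does not reach only later rows make up. A row lasts 1/12 s, in which the tool goes at most 41.7 mm and 7.16 degrees, less where a joint would pass 70% of its speed; a pose out of reach is approached as far as the arm can. A call with a gripper value outside its range is refused whole. The fingers move at their own pace and stop on an object; "force" is the grip in N (left out, the last holds). Time passes only in rows, so rows that repeat a pose let the fingers close. It gives the time, the measured TCP pose, the force and the opening at its end, in the units of the state.
- read_state(): the state, without advancing time (a new reading comes with each control period).
- capture(name): name is "scene" or "top" or "wrist"; returns the picture (384x512x3 uint8, red, green, blue); there is no depth.
- camera_model(name): a dict with "vertical_fov" (degrees; the focal length in pixels is half the picture's height over the tangent of half this angle, whatever the lens; pixels are square), "cx", "cy" (the principal point, pixels), "position" and "attitude" of the camera in the world. Camera axes: x right, y down, z forward; pixel columns grow to the right and rows downward; lengths in m; the calibration is good to about 2 mm. The wrist camera is an equidistant fisheye: a pixel r from the principal point sees the ray r / f radians off the axis. A picture is of the moment at which its call begins: read the wrist's pose just before it. camera_model takes no time and is no camera call; for the wrist camera it gives the pose at the moment of the call.
- arm.job_done(): hands the job in, once; it reports no verdict.
The state is a dict: "time_s": time; "q": joint angles; "joint_velocities": joint speeds; "joint_torque": joint torques, N m; "ee_pos": TCP position; "ee_rot": TCP orientation; "ft_force": force on the tool from outside, world axes, zero at the start; "ft_torque": the same for the moment, N m; "grip_width": finger opening in m.
Only numpy, scipy, OpenCV 4.12 (cv2) and the standard library are available. Lean on these libraries where they do the work, as an engineer would, in place of code of your own. Each camera call takes 0.05 s, during which the arm holds its last target.

## Working session

There is one attempt and no reset: what is moved stays moved. The work goes in short steps, Python scripts to look and compute and a tool call to move; the robot and the scene stay as the last step left them, time stands still between calls to the robot, and variables do not carry over. Pictures are saved under pics/ and viewed, and the job is handed in when it is done.

Besides the shell and the picture viewer there is one more tool, called after "Emit:" by a JSON object that holds its "api" and its "payload", one argument or row to a line. send_rows: Moves the arm, as the interface text tells. Its arguments: {"type":"object","properties":{"rows":{"type":"array"},"force":{"type":"number"}},"required":["rows"]}

```bash
ls; mkdir -p pics; python3 - <<'E'
from workcell import read_state, capture, camera_model, arm
import cv2
s=read_state();print(s)
for n in("scene","top","wrist"):
    print(n,camera_model(n))
    cv2.imwrite(f"pics/{n}0.png",capture(n)[:,:,::-1])
E
```

```text
pics
{'time_s': 0.0, 'q': array([-8.19926209e-01,  3.59381183e-01,  1.10263236e-02, -3.32674705e-04,
       -1.22408737e+00, -2.88108508e-01]), 'joint_velocities': array([ 0.00063731, -0.00182548, -0.00118466, -0.00083337, -0.00233952,
       -0.00135596]), 'joint_torque': array([ 1.72520511e-03, -5.83320093e+01,  2.93434346e+01,  6.93670481e+00,
       -5.83937988e-03, -8.19436593e-06]), 'ee_pos': array([ 0.3011067 , -0.60360959,  0.25235632]), 'ee_rot': array([ 7.20136984e-01, -3.05738015e+00, -2.48776755e-03]), 'ft_force': array([ 0.24271612,  0.48811517, -0.65654635]), 'ft_torque': array([ 0.04813132, -0.00142134, -0.06496606]), 'grip_width': 0.0852223557392674}
scene {'vertical_fov': 57.43453211886082, 'cx': 252.52453143371028, 'cy': 191.23588347645702, 'position': array([ 1.06502132, -0.11271293,  0.87835506]), 'attitude': array([-2.04016382, -1.71706273,  0.47809022])}
top {'vertical_fov': 54.174075344877394, 'cx': 255.42406696802342, 'cy': 191.43456135519492, 'position': array([0.47645832, 0.01554163, 1.09988253]), 'attitude': array([-2.16683167,  2.18960321, -0.09586206])}
wrist {'vertical_fov': 65.70646984690485, 'cx': 250.26996967585103, 'cy': 192.37513698370333, 'position': array([ 0.24184311, -0.63409465,  0.37290623]), 'attitude': array([1.5703046 , 2.53697941, 0.34322585])}
```

View pics/top0.png

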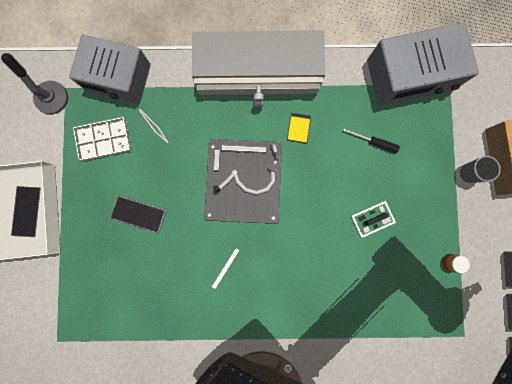

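View pics/scene0.png

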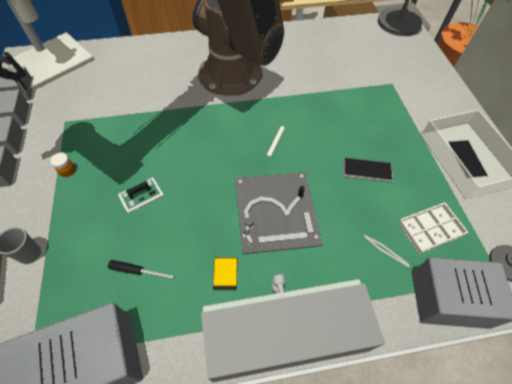

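View pics/wrist0.png

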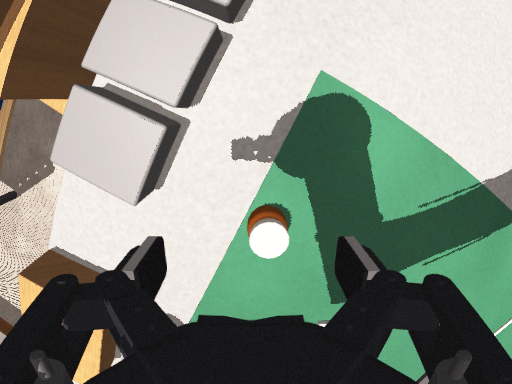

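```bash
cat > h.py <<'E'
import numpy as np, cv2
from scipy.spatial.transform import Rotation as R
from workcell import read_state, capture, camera_model, arm
def ray(m,u,v,fish=False):
    f=192/np.tan(np.radians(m["vertical_fov"])/2)
    x,y=(u-m["cx"])/f,(v-m["cy"])/f
    if fish:
        r=np.hypot(x,y); d=np.array([x/r*np.sin(r),y/r*np.sin(r),np.cos(r)]) if r>0 else np.array([0,0,1.])
    else: d=np.array([x,y,1.])
    return R.from_rotvec(m["attitude"]).apply(d)
def plane(m,u,v,z,fish=False):
    d=ray(m,u,v,fish);p=np.array(m["position"]);return p+d*(z-p[2])/d[2]
def proj(m,P,fish=False):
    f=192/np.tan(np.radians(m["vertical_fov"])/2)
    c=R.from_rotvec(m["attitude"]).inv().apply(np.asarray(P)-m["position"])
    if fish:
        t=np.arctan2(np.hypot(c[0],c[1]),c[2]);n=np.hypot(c[0],c[1]);return m["cx"]+f*t*c[0]/n,m["cy"]+f*t*c[1]/n
    return m["cx"]+f*c[0]/c[2],m["cy"]+f*c[1]/c[2]
E
python3 - <<'E'
import cv2
t=cv2.imread("pics/top0.png");s=cv2.imread("pics/scene0.png")
def c(i,x,y,w,h,k,n): cv2.imwrite(n,cv2.resize(i[y:y+h,x:x+w],None,fx=k,fy=k,interpolation=cv2.INTER_CUBIC))
c(t,195,130,100,100,6,"pics/t_h.png");c(t,344,194,60,50,10,"pics/t_c.png");c(s,228,165,100,92,6,"pics/s_h.png");c(s,110,170,60,50,10,"pics/s_c.png")
E
```

```text
(no output)
```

View pics/t_h.png

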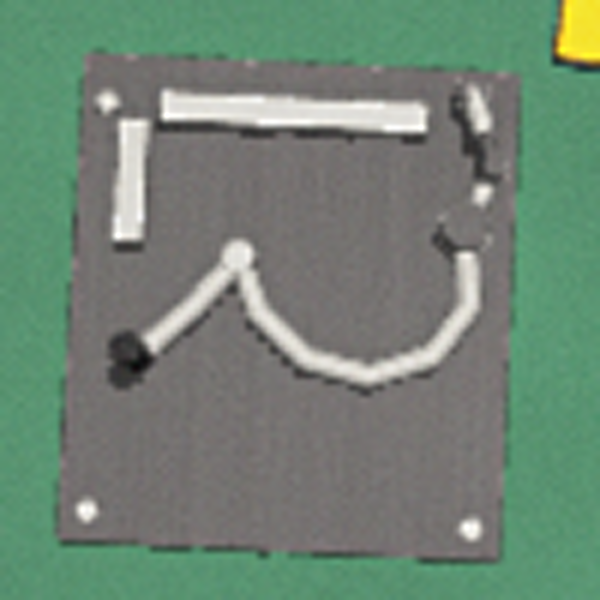

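View pics/t_c.png

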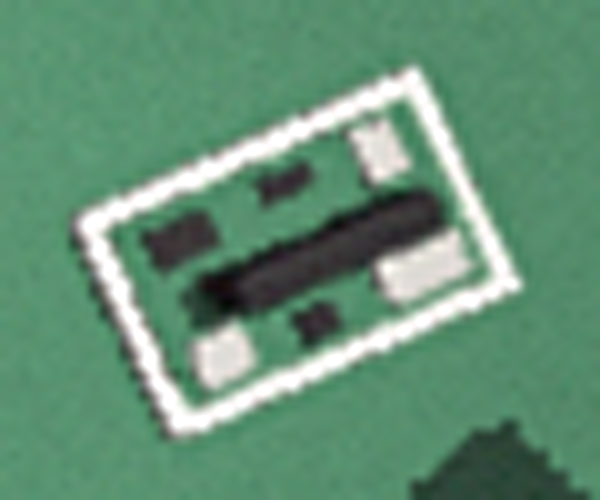

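View pics/s_h.png

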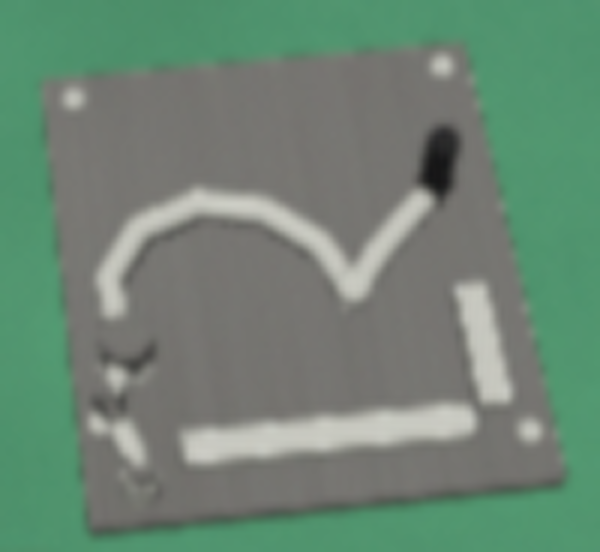

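View pics/s_c.png

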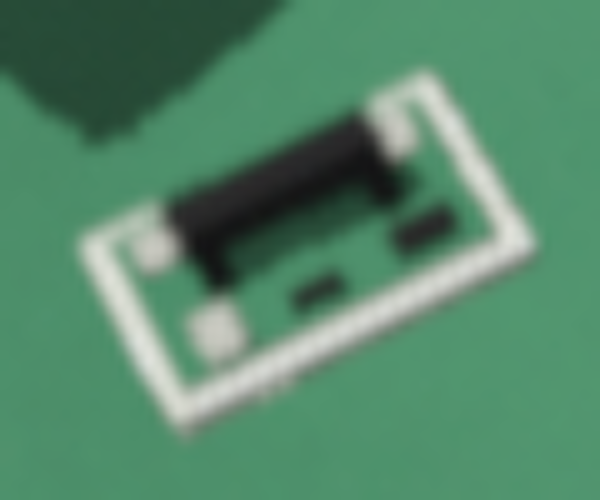

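```bash
cat > m1.py <<'E'
from h import *
T=camera_model("top");S=camera_model("scene")
def cr(pts,x,y,k): return [((a+.5)/k-.5+x,(b+.5)/k-.5+y) for a,b in pts]
def fit(H,W): # H holder pts(2d) -> W
    H=np.array(H);W=np.array(W);h=H-H.mean(0);w=W-W.mean(0)
    a=np.arctan2((h[:,0]*w[:,1]-h[:,1]*w[:,0]).sum(),(h*w).sum())
    M=np.array([[np.cos(a),-np.sin(a)],[np.sin(a),np.cos(a)]]);t=W.mean(0)-M@H.mean(0)
    return a,t,W-(H@M.T+t)
hc=[(.1,.105),(.1,-.11),(-.14,-.11),(-.14,.105)]
wt=[plane(T,*p,.012)[:2] for p in cr([(88,55),(520,73),(497,557),(60,541)],195,130,6)]
ws=[plane(S,*p,.012)[:2] for p in cr([(563,477),(92,525),(45,82),(465,46)],228,165,6)]
for w in(wt,ws):
    a,t,r=fit(hc,w);print("holder",np.degrees(a),t,(r*1000).round(1).tolist())
cc=[(-.035,.055),(.035,.055),(.035,-.055),(-.035,-.055)]
ct=[plane(T,*p,.010)[:2] for p in cr([(178,432),(82,218),(413,70),(520,285)],344,194,10)]
cs=[plane(S,*p,.010)[:2] for p in cr([(425,70),(533,243),(182,422),(82,245)],110,170,10)]
for w in(ct,cs):
    a,t,r=fit(cc,w);print("carrier",np.degrees(a),t,(r*1000).round(1).tolist())
# nose, post top
print("post",plane(T,*cr([(132,348)],195,130,6)[0],.067),plane(S,*cr([(444,135)],228,165,6)[0],.067))
E
python3 m1.py
```

```text
holder -3.173575389092302 [0.62347466 0.04991998] [[-1.7, -1.9], [-0.9, 1.0], [2.3, 2.6], [0.3, -1.7]]
holder -3.6558395538977524 [0.6255063  0.04785586] [[-2.7, -2.2], [-2.1, 2.3], [2.5, 1.4], [2.3, -1.5]]
carrier 22.97581559698365 [ 0.487902  -0.3278728] [[1.9, -0.3], [-0.6, -1.9], [-1.6, 1.7], [0.2, 0.5]]
carrier 24.048780435140444 [ 0.48801492 -0.32983928] [[-0.9, -1.1], [1.6, -0.4], [-0.3, 1.0], [-0.3, 0.5]]
post [0.57742635 0.12039912 0.067     ] [0.57777773 0.12065719 0.067     ]
```

```bash
cat >> h.py <<'E'
def go(*targets):
    s=read_state();p=s["ee_pos"];M=R.from_rotvec(s["ee_rot"]);ya=M.as_matrix()[:,1];cur=np.degrees(np.arctan2(ya[1],ya[0]))
    print("t %.2f pos %s yjaw %.1f q6 %.2f w %.4f F %s tilt %s"%(s["time_s"],p.round(4),cur,s["q"][5],s["grip_width"],s["ft_force"].round(1),M.as_matrix()[:,2].round(3)))
    for t in targets:
        d=M.inv().apply(np.array(t[:3])-p); print("shift",d.round(4),"roll",round(-np.radians((t[3]-cur+180)%360-180),3))
E
python3 -c "
from h import *
go((.5785,.1215,.2,200.9))"
```

```text
t 0.15 pos [ 0.3012 -0.6037  0.2526] yjaw 116.5 q6 -0.29 w 0.0853 F [-0.1 -0.4  0.1] tilt [-0.001  0.001 -1.   ]
shift [-0.5719  0.5251  0.0532] roll -1.473
```

Emit:
{"api": "send_rows", "payload": {
  "rows": [100,-0.029,0.026,0,0,100,-0.058,0.052,0,0,100,-0.087,0.079,0,0,100,-0.116,0.106,0,0,100,-0.145,0.132,0,0],
  "force": 30
}}

```text
time_s: 0.57
ee_pos: [0.3721, -0.4194, 0.253]
ee_rot: [0.72, -3.058, -0.001]
ft_force: [1.7, 0.5, 0.3]
grip_width: 0.0519
```

Emit:
{"api": "send_rows", "payload": {
  "rows": [100,-0.029,0.026,0,0,100,-0.058,0.052,0,0,100,-0.087,0.079,0,0,100,-0.116,0.106,0,0,100,-0.145,0.132,0,0]
}}

```text
time_s: 0.98
ee_pos: [0.443, -0.2363, 0.2534]
ee_rot: [-0.72, 3.058, 0.0]
ft_force: [1.0, 0.2, -0.3]
grip_width: 0.0517
```

Emit:
{"api": "send_rows", "payload": {
  "rows": [100,-0.029,0.026,0,0,100,-0.058,0.052,0,0,100,-0.087,0.079,0,0,100,-0.116,0.106,0,0,100,-0.145,0.132,0,0]
}}

```text
time_s: 1.4
ee_pos: [0.5139, -0.0534, 0.2535]
ee_rot: [-0.721, 3.057, 0.0]
ft_force: [1.3, -0.1, 0.0]
grip_width: 0.0518
```

Emit:
{"api": "send_rows", "payload": {
  "rows": [100,-0.029,0.026,0,0,100,-0.058,0.052,0.01,0,100,-0.087,0.079,0.02,0,100,-0.115,0.106,0.04,0,100,-0.138,0.129,0.053,0]
}}

```text
time_s: 1.82
ee_pos: [0.5798, 0.1238, 0.1991]
ee_rot: [0.721, -3.058, -0.0]
ft_force: [0.3, 0.7, -0.7]
grip_width: 0.0519
```

Emit:
{"api": "send_rows", "payload": {
  "rows": [100,0,0,0,-0.12,100,0,0,0,-0.24,100,0,0,0,-0.36,100,0,0,0,-0.48,100,0,0,0,-0.6]
}}

```text
time_s: 2.23
ee_pos: [0.5795, 0.1218, 0.1999]
ee_rot: [1.6, -2.703, -0.0]
ft_force: [-0.1, 0.1, -0.3]
grip_width: 0.0518
```

Emit:
{"api": "send_rows", "payload": {
  "rows": [100,0,0,0,-0.12,100,0,0,0,-0.24,100,0,0,0,-0.36,100,0,0,0,-0.48,100,0,0,0,-0.6]
}}

```text
time_s: 2.65
ee_pos: [0.5795, 0.1216, 0.2]
ee_rot: [2.327, -2.11, -0.0]
ft_force: [0.6, -0.6, -0.6]
grip_width: 0.052
```

Emit:
{"api": "send_rows", "payload": {
  "rows": [120,0,0,0,-0.12,120,0,0,0,-0.24,120,0,0,0,-0.273]
}}

```text
time_s: 2.9
ee_pos: [0.5795, 0.1216, 0.2001]
ee_rot: [2.594, -1.772, -0.001]
ft_force: [0.6, 0.1, 0.1]
grip_width: 0.0452
```

```bash
python3 -c "
from h import *
go((.5780,.1210,.055,200.9))
i=capture('wrist');W=camera_model('wrist')
print(proj(W,(.578,.121,.067),True))
cv2.imwrite('pics/w1.png',i[:,:,::-1])"
```

```text
t 2.90 pos [0.5795 0.1216 0.2001] yjaw -158.7 q6 -0.16 w 0.0452 F [0.6 0.1 0.1] tilt [-0. -0. -1.]
shift [0.     0.0015 0.1451] roll 0.007
(np.float64(252.2169585757069), np.float64(189.85078480424033))
```

View pics/w1.png

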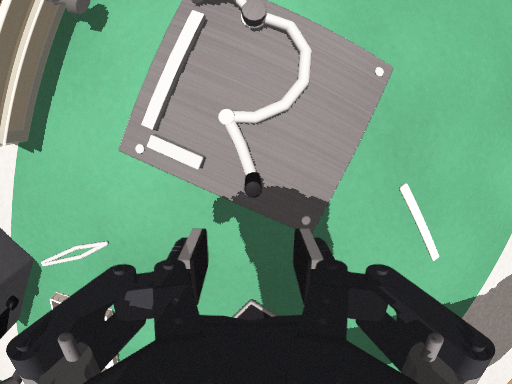

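Emit:
{"api": "send_rows", "payload": {
  "rows": [120,0,0.001,0.04,0,120,0,0.001,0.08,0,120,0,0.001,0.11,0,120,0,0.001,0.135,0,120,0,0.001,0.145,0]
}}

```text
time_s: 3.37
ee_pos: [0.5765, 0.1202, 0.0514]
ee_rot: [2.582, -1.781, -0.005]
ft_force: [-0.4, -0.4, -0.4]
grip_width: 0.0452
```

Emit:
{"api": "send_rows", "payload": {
  "rows": [170,0,0,0,0,170,0,0,0,0,170,0,0,0,0]
}}

```text
time_s: 3.62
ee_pos: [0.5799, 0.1218, 0.057]
ee_rot: [-2.586, 1.78, -0.002]
ft_force: [0.5, 1.1, 0.7]
grip_width: 0.0281
```

```bash
python3 -c "
from h import *
go(*[(.6394+.170*np.cos(a),-.037+.170*np.sin(a),.055,np.degrees(a)+90) for a in np.radians(110.9)+np.arange(0,.8,.1)])
i=capture('wrist')
cv2.imwrite('pics/w2.png',i[:,:,::-1])"
```

```text
t 3.62 pos [0.5799 0.1218 0.057 ] yjaw -159.1 q6 -0.17 w 0.0281 F [0.5 1.1 0.7] tilt [ 0.002  0.001 -1.   ]
shift [-0.0004  0.001   0.002 ] roll 0.0
shift [0.0004 0.018  0.0019] roll -0.1
shift [0.003  0.0348 0.0019] roll -0.2
shift [0.0072 0.0513 0.0018] roll -0.3
shift [0.013  0.0672 0.0018] roll -0.4
shift [0.0204 0.0826 0.0018] roll -0.5
shift [0.0292 0.097  0.0017] roll -0.6
shift [0.0395 0.1106 0.0017] roll -0.7
```

View pics/w2.png

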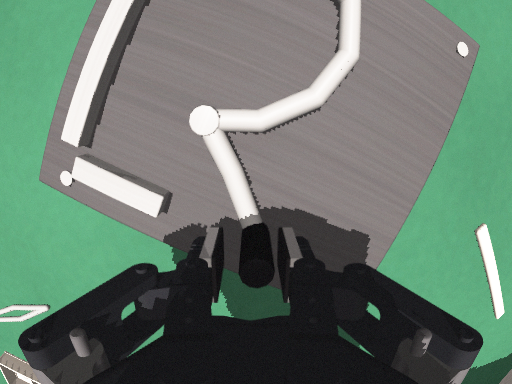

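Emit:
{"api": "send_rows", "payload": {
  "rows": [170,0,0.009,0,-0.05,170,0,0.018,0,-0.1,170,0.001,0.026,0,-0.15,170,0.003,0.035,0,-0.2,170,0.005,0.043,0,-0.25]
}}

```text
time_s: 4.08
ee_pos: [0.5424, 0.1029, 0.0576]
ee_rot: [-2.787, 1.438, -0.006]
ft_force: [1.8, 4.6, -1.4]
grip_width: 0.0286
```

```bash
python3 -c "
from h import *
go(*[(.6394+.170*np.cos(a),-.037+.170*np.sin(a),.056,np.degrees(a)+90) for a in np.radians(110.9)+np.arange(0.2,.75,.05)])
"
```

```text
t 4.08 pos [0.5424 0.1029 0.0576] yjaw -144.6 q6 0.08 w 0.0286 F [ 1.8  4.6 -1.4] tilt [ 0.006  0.004 -1.   ]
shift [ 0.0005 -0.007   0.0016] roll 0.053
shift [0.0002 0.0015 0.0015] roll 0.003
shift [0.0004 0.01   0.0015] roll -0.047
shift [0.001  0.0184 0.0014] roll -0.097
shift [0.0021 0.0269 0.0014] roll -0.147
shift [0.0035 0.0352 0.0013] roll -0.197
shift [0.0054 0.0435 0.0013] roll -0.247
shift [0.0077 0.0517 0.0012] roll -0.297
shift [0.0103 0.0598 0.0012] roll -0.347
shift [0.0134 0.0677 0.0011] roll -0.397
shift [0.0169 0.0755 0.001 ] roll -0.447
```

Emit:
{"api": "send_rows", "payload": {
  "rows": [170,0,0.009,0,-0.05,170,0.001,0.018,0,-0.1,170,0.002,0.027,0,-0.15,170,0.003,0.035,0,-0.2,170,0.005,0.043,0,-0.25]
}}

```text
time_s: 4.5
ee_pos: [0.5093, 0.0731, 0.0574]
ee_rot: [-2.946, 1.08, -0.005]
ft_force: [0.6, 0.8, 0.6]
grip_width: 0.0287
```

```bash
python3 -c "
from h import *
go(*[(.6394+.170*np.cos(a),-.037+.170*np.sin(a),.056,np.degrees(a)+90) for a in np.radians(110.9)+np.arange(0.5,.85,.05)])
"
```

```text
t 4.50 pos [0.5093 0.0731 0.0574] yjaw -130.3 q6 0.34 w 0.0287 F [0.6 0.8 0.6] tilt [ 0.004  0.002 -1.   ]
shift [ 0.0004 -0.0006  0.0014] roll 0.003
shift [0.0006 0.0079 0.0014] roll -0.047
shift [0.0012 0.0164 0.0013] roll -0.097
shift [0.0022 0.0248 0.0013] roll -0.147
shift [0.0037 0.0332 0.0012] roll -0.197
shift [0.0056 0.0415 0.0012] roll -0.247
shift [0.0078 0.0496 0.0012] roll -0.297
```

Emit:
{"api": "send_rows", "payload": {
  "rows": [170,0,0.009,0,-0.05,170,0.001,0.018,0,-0.1,170,0.002,0.027,0,-0.15,170,0.003,0.033,0,-0.19,170,0.003,0.033,0,-0.19]
}}

```text
time_s: 4.92
ee_pos: [0.4891, 0.0449, 0.0569]
ee_rot: [-3.036, 0.799, -0.003]
ft_force: [-0.4, 0.5, 0.5]
grip_width: 0.0287
```

Emit:
{"api": "send_rows", "payload": {
  "rows": [120,0,0,0,0,120,0,0,0,0,120,0,0,-0.03,0,120,0,0,-0.07,0,100,0,0,-0.11,0]
}}

```text
time_s: 5.33
ee_pos: [0.4886, 0.0453, 0.1663]
ee_rot: [3.036, -0.802, -0.002]
ft_force: [1.5, 0.3, -1.0]
grip_width: 0.0519
```

```bash
python3 -c "
from h import *
go((.488,-.3288,.2,203.5))
i=capture('wrist');print(camera_model('wrist'))
cv2.imwrite('pics/w3.png',i[:,:,::-1])
cv2.imwrite('pics/t3.png',cv2.resize(capture('top')[120:240,190:310,::-1],None,fx=5,fy=5,interpolation=2))"
```

```text
t 5.33 pos [0.4886 0.0453 0.1663] yjaw -119.6 q6 0.56 w 0.0519 F [ 1.5  0.3 -1. ] tilt [-0.002 -0.001 -1.   ]
shift [ 0.1842  0.3257 -0.0332] roll 0.644
{'vertical_fov': 65.70646984690485, 'cx': 250.26996967585103, 'cy': 192.37513698370333, 'position': array([0.55032216, 0.01294374, 0.29597386]), 'attitude': array([ 1.51170121, -2.58835074, -0.34487658])}
```

View pics/w3.png

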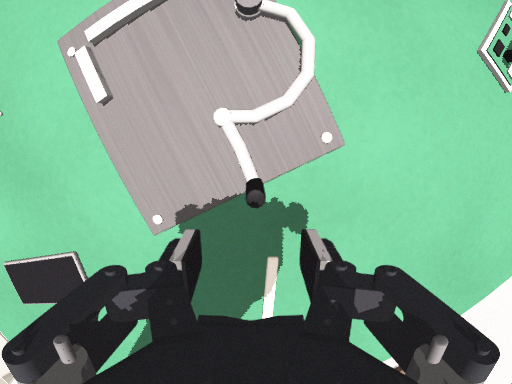

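View pics/t3.png

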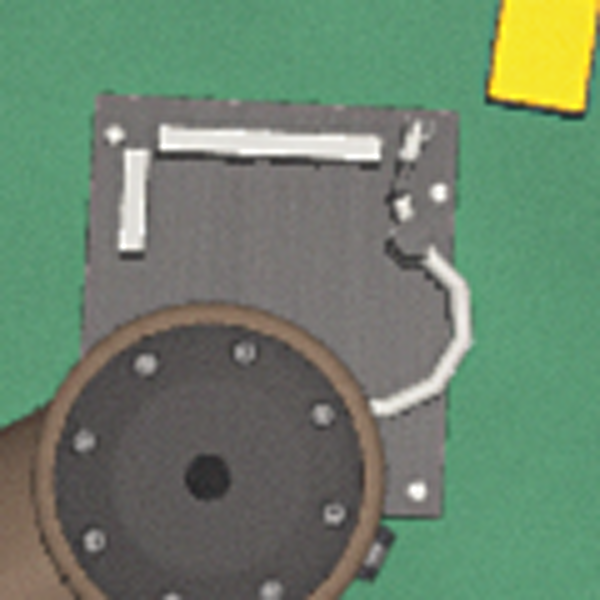

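Emit:
{"api": "send_rows", "payload": {
  "rows": [70,0.018,0.032,-0.01,0,70,0.037,0.065,-0.02,0,70,0.055,0.098,-0.033,0,70,0.074,0.13,-0.033,0,70,0.092,0.163,-0.033,0]
}}

```text
time_s: 5.85
ee_pos: [0.4896, -0.1431, 0.1999]
ee_rot: [-3.037, 0.801, -0.005]
ft_force: [1.0, 0.6, -0.6]
grip_width: 0.0619
```

Emit:
{"api": "send_rows", "payload": {
  "rows": [70,0.018,0.032,0,0,70,0.037,0.065,0,0,70,0.055,0.098,0,0,70,0.074,0.13,0,0,70,0.092,0.163,0,0]
}}

```text
time_s: 6.27
ee_pos: [0.4887, -0.3309, 0.1987]
ee_rot: [3.037, -0.802, 0.002]
ft_force: [0.7, 0.4, 0.1]
grip_width: 0.0619
```

Emit:
{"api": "send_rows", "payload": {
  "rows": [70,0,0,0,0.12,70,0,0,0,0.24,70,0,0,0,0.36,70,0,0,0,0.48,70,0,0,0,0.6]
}}

```text
time_s: 6.68
ee_pos: [0.4888, -0.3292, 0.1984]
ee_rot: [-2.659, 1.673, -0.001]
ft_force: [0.6, -0.6, 0.2]
grip_width: 0.0618
```

Emit:
{"api": "send_rows", "payload": {
  "rows": [70,0,0,0,0.044,70,0,0,0,0.044]
}}

```text
time_s: 6.85
ee_pos: [0.4888, -0.329, 0.1985]
ee_rot: [-2.626, 1.725, -0.001]
ft_force: [-0.2, 0.8, -0.2]
grip_width: 0.062
```

```bash
python3 -c "
from h import *
go((.488,-.3288,.2,203.5),(.488,-.3288,.1,203.5))
W=camera_model('wrist');i=capture('wrist')
cv2.imwrite('pics/w4.png',i[:,:,::-1]);print(W)
import pickle;pickle.dump(W,open('w4.pkl','wb'))
a=np.radians(23.5)
for z,q in((.01,[(-.035,.055),(.035,.055),(.035,-.055),(-.035,-.055)]),(.05,[(-.007,.032),(.007,.032),(.007,-.032),(-.007,-.032)])):
  print([np.round(proj(W,(.488+x*np.cos(a)-y*np.sin(a),-.3288+x*np.sin(a)+y*np.cos(a),z),True)).tolist() for x,y in q])
"
```

```text
t 6.85 pos [ 0.4888 -0.329   0.1985] yjaw -156.6 q6 0.67 w 0.0620 F [-0.2  0.8 -0.2] tilt [ 0. -0. -1.]
shift [-0.0005  0.0007 -0.0015] roll -0.002
shift [-0.0005  0.0007  0.0985] roll -0.002
{'vertical_fov': 65.70646984690485, 'cx': 250.26996967585103, 'cy': 192.37513698370333, 'position': array([ 0.51565229, -0.39075808,  0.31894396]), 'attitude': array([ 0.62054666, -2.99766408, -0.40444731])}
[[282.0, 225.0], [220.0, 225.0], [217.0, 125.0], [285.0, 125.0]]
[[259.0, 218.0], [244.0, 218.0], [243.0, 152.0], [259.0, 152.0]]
```

View pics/w4.png

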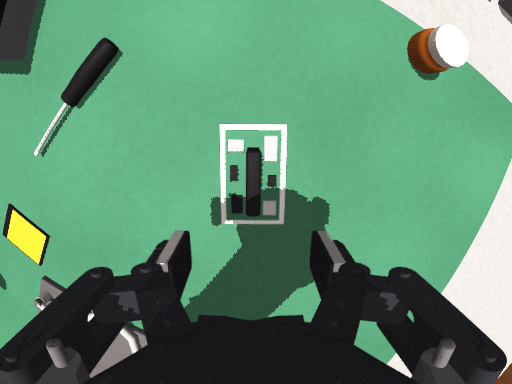

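```bash
python3 - <<'E'
from h import *
import pickle
W=pickle.load(open('w4.pkl','rb'))
i=cv2.imread('pics/w4.png').astype(int)
# white border
roi=np.zeros(i.shape[:2],np.uint8);roi[115:235,205:300]=1
m=((i.min(2)>120)&(roi>0)).astype(np.uint8)
c=max(cv2.findContours(m,0,1)[0],key=cv2.contourArea)
hull=cv2.convexHull(c)[:,0]
P=np.array([plane(W,u,v,.01,True)[:2] for u,v in hull])
r=cv2.minAreaRect((P*1000).astype(np.float32));print(r)
k=((i.max(2)<50)&(roi>0)).astype(np.uint8)
k[:,:244]=0;k[:,264:]=0
c=max(cv2.findContours(k,0,1)[0],key=cv2.contourArea)
print(cv2.boundingRect(c))
P=np.array([plane(W,u,v,.05,True)[:2] for u,v in c[:,0]])
print(cv2.minAreaRect((P*1000).astype(np.float32)))
E
```

```text
((487.05865478515625, -330.6768798828125), (71.59485626220703, 110.00238800048828), 23.455013275146484)
(246, 148, 15, 69)
((487.5868225097656, -332.3292236328125), (13.332741737365723, 65.32889556884766), 23.180604934692383)
```

```bash
python3 -c "
from h import *
go((.4875,-.3305,.046,203.3))"
```

```text
t 6.90 pos [ 0.4887 -0.329   0.1985] yjaw -156.4 q6 0.67 w 0.0623 F [ 0.8 -0.2 -0. ] tilt [ 0. -0. -1.]
shift [0.0009 0.0018 0.1525] roll 0.005
```

Emit:
{"api": "send_rows", "payload": {
  "rows": [120,0.001,0.002,0.03,0.005,120,0.001,0.002,0.07,0.005,120,0.001,0.002,0.11,0.005,120,0.001,0.002,0.135,0.005,120,0.001,0.002,0.1525,0.005],
  "force": 20
}}

```text
time_s: 7.32
ee_pos: [0.4856, -0.3301, 0.0428]
ee_rot: [2.625, -1.725, -0.005]
ft_force: [-0.8, 0.2, 0.4]
grip_width: 0.0455
```

Emit:
{"api": "send_rows", "payload": {
  "rows": [150,0,0,0,0,180,0,0,0,0,200,0,0,0,0,220,0,0,0,0,240,0,0,0,0],
  "force": 30
}}

```text
time_s: 7.73
ee_pos: [0.4879, -0.3311, 0.0475]
ee_rot: [-2.623, 1.727, -0.005]
ft_force: [-0.1, 0.0, 2.2]
grip_width: 0.0135
```

Emit:
{"api": "send_rows", "payload": {
  "rows": [255,0,0,0,0,255,0,0,0,0,255,0,0,0,0,255,0,0,0,0],
  "force": 60
}}

```text
time_s: 8.07
ee_pos: [0.488, -0.3311, 0.0476]
ee_rot: [-2.624, 1.727, -0.005]
ft_force: [-0.7, 2.4, 6.9]
grip_width: 0.0128
```

```bash
python3 -c "
from h import *
go()
W=camera_model('wrist');i=capture('wrist')
cv2.imwrite('pics/w5.png',i[:,:,::-1])"
```

```text
t 8.07 pos [ 0.488  -0.3311  0.0476] yjaw -156.7 q6 0.67 w 0.0128 F [-0.7  2.4  6.9] tilt [ 0.003 -0.001 -1.   ]
```

View pics/w5.png

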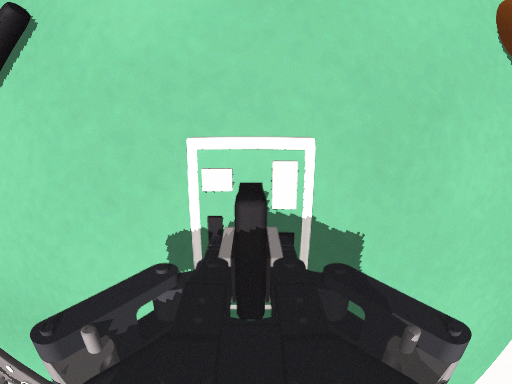

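Emit:
{"api": "send_rows", "payload": {
  "rows": [255,0,0,-0.01,0,255,0,0,-0.025,0,255,0,0,-0.05,0,255,0,0,-0.08,0,255,0,0,-0.11,0]
}}

```text
time_s: 8.53
ee_pos: [0.4858, -0.3304, 0.157]
ee_rot: [2.623, -1.728, -0.003]
ft_force: [2.4, -0.6, -3.2]
grip_width: 0.013
```

```bash
python3 -c "
from h import *
W=camera_model('wrist');s=read_state();i=capture('wrist')
cv2.imwrite('pics/w6.png',i[:,:,::-1])
go((.6553,.0622,.16,176.6))
import pickle;pickle.dump((W,s),open('w6.pkl','wb'))
cv2.imwrite('pics/s6.png',capture('scene')[:,:,::-1])
"
```

```text
t 8.58 pos [ 0.4889 -0.3321  0.164 ] yjaw -156.7 q6 0.67 w 0.0132 F [ 2.9 -1.3  4.5] tilt [ 0.007 -0.004 -1.   ]
shift [-0.2962 -0.3089  0.0037] roll 0.467
```

View pics/w6.png

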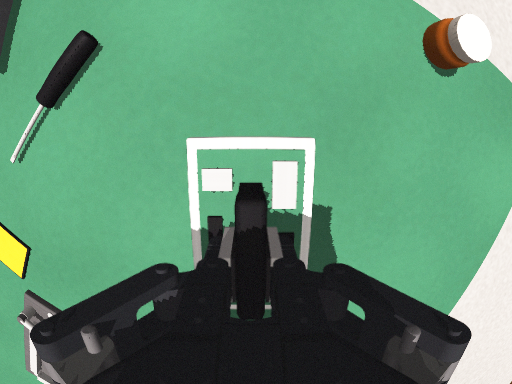

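View pics/s6.png

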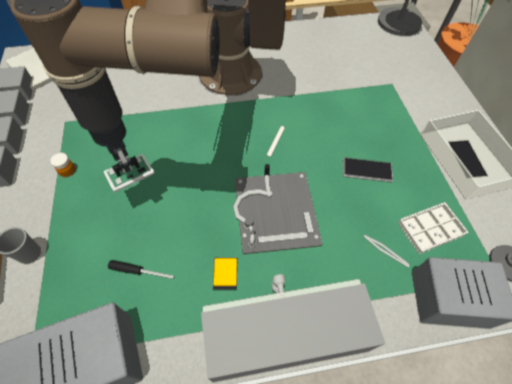

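```bash
python3 -c "
from h import *
import pickle
W,s=pickle.load(open('w6.pkl','rb'))
i=cv2.imread('pics/w6.png').astype(int)
print([ (r,i[r,250].tolist()) for r in range(134,152)][::1])
z=s['ee_pos'][2]-.0376
M=R.from_rotvec(s['ee_rot'])
for p in ((187,138),(316,138),(250,137.5)):
  P=plane(W,*p,z,True); print(M.inv().apply(P-s['ee_pos']))
W5=None
"
```

```text
[(134, [130, 175, 97]), (135, [128, 170, 100]), (136, [139, 159, 130]), (137, [225, 228, 232]), (138, [252, 253, 254]), (139, [254, 255, 255]), (140, [255, 255, 255]), (141, [255, 255, 255]), (142, [255, 255, 255]), (143, [255, 255, 255]), (144, [255, 255, 255]), (145, [255, 255, 255]), (146, [255, 255, 255]), (147, [254, 255, 255]), (148, [232, 238, 238]), (149, [155, 194, 133]), (150, [138, 185, 106]), (151, [134, 182, 99])]
[ 0.05429604 -0.03423677  0.03747626]
[0.05432145 0.03521601 0.03756585]
[ 0.05411431 -0.00034541  0.03752026]
```

```bash
python3 - <<'E'
from h import *
import pickle
W4=pickle.load(open('w4.pkl','rb'))
# rigid cam in tool from w6
W,s=pickle.load(open('w6.pkl','rb'))
Mt=R.from_rotvec(s['ee_rot']);rel=Mt.inv()*R.from_rotvec(W['attitude']);off=Mt.inv().apply(W['position']-s['ee_pos'])
M1=R.from_rotvec([2.594,-1.772,-.001]);p1=np.array([.5795,.1216,.2001])
W1=dict(W);W1['attitude']=(M1*rel).as_rotvec();W1['position']=p1+M1.apply(off)
i=cv2.imread('pics/w1.png');hsv=cv2.cvtColor(i,cv2.COLOR_BGR2HSV).astype(int)
g=(hsv[:,:,1]>80).astype(float)
def line(pts,z,nm):
    P=np.array([plane(W1,u,v,z,True)[:2] for u,v in pts])
    l=cv2.fitLine(P.astype(np.float32),cv2.DIST_HUBER,0,1e-5,1e-5).ravel();print(nm,"dir",np.degrees(np.arctan2(l[1],l[0]))%180,"pt",P.mean(0),len(P))
    return l
far=[];near=[]
for r in range(10,140,3):
    row=np.where(g[r,100:230]==0)[0]
    if len(row): far.append((100+row[0]-.5,r))
for r in range(75,190,3):
    row=np.where(g[r,280:400]==0)[0]
    if len(row): near.append((280+row[-1]+.5,r))
print(far[:3],far[-3:],near[:3],near[-3:])
lf=line(far,.012,"far");ln=line(near,.012,"near")
# bar inner face: bright mask
v=i.min(2)
inn=[]
for r in range(30,120,3):
    row=np.where(v[r,130:210]>170)[0]
    if len(row): inn.append((130+row[-1]+.5,r))
lb=line(inn,.026,"bar inner")
E
```

```text
[(np.float64(176.5), 10), (np.float64(174.5), 13), (np.float64(173.5), 16)] [(np.float64(123.5), 133), (np.float64(122.5), 136), (np.float64(121.5), 139)] [(np.float64(390.5), 75), (np.float64(388.5), 78), (np.float64(387.5), 81)] [(np.float64(338.5), 183), (np.float64(336.5), 186), (np.float64(399.5), 189)]
far dir 86.58085 pt [0.72350173 0.05709529] 44
near dir 86.51661 pt [0.48100222 0.02877554] 39
bar inner dir 86.5331 pt [0.68858124 0.04724344] 30
```

```bash
python3 -c "
from h import *
go((.6465,.054,.16,176.55))
"
```

```text
t 8.63 pos [ 0.4893 -0.3319  0.1618] yjaw -156.7 q6 0.67 w 0.0130 F [ 0.7 -0.6 -3.1] tilt [ 0.008 -0.003 -1.   ]
shift [-0.2922 -0.2971  0.0017] roll 0.467
```

Emit:
{"api": "send_rows", "payload": {
  "rows": [255,-0.01,-0.01,0,0,255,-0.03,-0.03,0,0,255,-0.05,-0.051,0,0,255,-0.07,-0.071,0,0,255,-0.09,-0.092,0,0]
}}

```text
time_s: 9.05
ee_pos: [0.5351, -0.2106, 0.1554]
ee_rot: [2.623, -1.729, -0.002]
ft_force: [0.1, 0.2, -2.9]
grip_width: 0.0126
```

Emit:
{"api": "send_rows", "payload": {
  "rows": [255,-0.021,-0.021,0,0,255,-0.042,-0.043,0,0,255,-0.063,-0.064,0,0,255,-0.084,-0.085,0,0,255,-0.105,-0.107,0,0]
}}

```text
time_s: 9.47
ee_pos: [0.592, -0.0717, 0.1554]
ee_rot: [2.623, -1.728, -0.002]
ft_force: [-0.5, -0.7, -2.5]
grip_width: 0.0126
```

Emit:
{"api": "send_rows", "payload": {
  "rows": [255,-0.021,-0.021,0,0,255,-0.042,-0.043,0,0,255,-0.063,-0.064,0,0,255,-0.082,-0.083,0,0,255,-0.095,-0.096,0,0]
}}

```text
time_s: 9.88
ee_pos: [0.6434, 0.0543, 0.1552]
ee_rot: [2.624, -1.727, -0.001]
ft_force: [0.1, -0.9, -3.3]
grip_width: 0.0128
```

Emit:
{"api": "send_rows", "payload": {
  "rows": [255,0,0,0,0.1,255,0,0,0,0.2,255,0,0,0,0.3,255,0,0,0,0.4,255,0,0,0,0.467]
}}

```text
time_s: 10.3
ee_pos: [0.6426, 0.0519, 0.1552]
ee_rot: [2.145, -2.293, -0.002]
ft_force: [0.3, 0.7, -3.3]
grip_width: 0.013
```

```bash
python3 -c "
from h import *
cv2.imwrite('pics/w7.png',capture('wrist')[:,:,::-1])
go((.6465,.054,.09,176.55),(.6465,.054,.063,176.55))
"
```

```text
t 10.35 pos [0.6426 0.0518 0.1553] yjaw 176.0 q6 -0.45 w 0.0133 F [-0.3 -0.4 -4.2] tilt [-0.001 -0.    -1.   ]
shift [-0.0025 -0.0038  0.0653] roll -0.01
shift [-0.0025 -0.0039  0.0923] roll -0.01
```

View pics/w7.png

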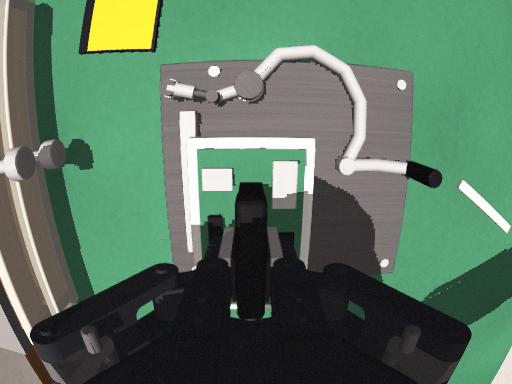

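Emit:
{"api": "send_rows", "payload": {
  "rows": [255,0,0,0.02,-0.005,255,0,0,0.045,-0.01,255,0,0,0.065,-0.01,255,0,0,0.08,-0.01,255,0,0,0.087,-0.01]
}}

```text
time_s: 10.77
ee_pos: [0.6415, 0.0514, 0.0661]
ee_rot: [2.162, -2.274, -0.003]
ft_force: [0.8, -0.7, -3.3]
grip_width: 0.0125
```

Emit:
{"api": "send_rows", "payload": {
  "rows": [255,0,0,0,0,255,0,0,0,0]
}}

```text
time_s: 10.93
ee_pos: [0.6434, 0.052, 0.069]
ee_rot: [2.165, -2.276, 0.0]
ft_force: [0.1, -0.4, -1.6]
grip_width: 0.0128
```

```bash
python3 -c "
from h import *
cv2.imwrite('pics/w8.png',capture('wrist')[:,:,::-1])
go((.6545,.0622,.062,176.55))
"
```

```text
t 10.98 pos [0.6439 0.0522 0.0697] yjaw 177.1 q6 -0.43 w 0.0127 F [ 0.  -0.1 -3.2] tilt [ 0.001  0.    -1.   ]
shift [-0.0105 -0.0101  0.0077] roll 0.01
```

View pics/w8.png

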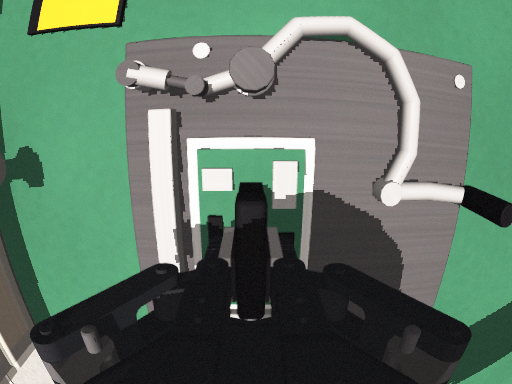

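Emit:
{"api": "send_rows", "payload": {
  "rows": [255,0,0,0.002,0.005,255,0,0,0.004,0.01,255,0,0,0.006,0.01,255,0,0,0.0075,0.01,255,0,0,0.0075,0.01]
}}

```text
time_s: 11.4
ee_pos: [0.6431, 0.0521, 0.0611]
ee_rot: [2.152, -2.288, -0.0]
ft_force: [-0.8, -0.8, -4.1]
grip_width: 0.013
```

Emit:
{"api": "send_rows", "payload": {
  "rows": [255,0,0,0,0,255,0,0,0,0,255,0,0,0,0]
}}

```text
time_s: 11.65
ee_pos: [0.6434, 0.0522, 0.0614]
ee_rot: [-2.153, 2.288, -0.0]
ft_force: [-0.5, -0.1, -3.8]
grip_width: 0.0126
```

```bash
python3 -c "
from h import *
go((.6545,.0622,.062,176.55))
"
```

```text
t 11.65 pos [0.6434 0.0522 0.0614] yjaw 176.5 q6 -0.44 w 0.0126 F [-0.5 -0.1 -3.8] tilt [ 0.  0. -1.]
shift [-0.0107 -0.0105 -0.0006] roll -0.001
```

Emit:
{"api": "send_rows", "payload": {
  "rows": [255,0,-0.003,0,0,255,0,-0.006,0,0,255,0,-0.008,0,0,255,0,-0.009,0,0,255,0,-0.01,0,0]
}}

```text
time_s: 12.07
ee_pos: [0.6535, 0.0515, 0.0612]
ee_rot: [2.152, -2.288, -0.0]
ft_force: [-0.4, -0.4, -4.0]
grip_width: 0.0127
```

Emit:
{"api": "send_rows", "payload": {
  "rows": [255,0,-0.001,0,0,255,0,-0.001,0,0,255,0,-0.002,0,0,255,0,-0.002,0,0]
}}

```text
time_s: 12.4
ee_pos: [0.6538, 0.0513, 0.061]
ee_rot: [2.151, -2.287, -0.003]
ft_force: [-6.3, 1.0, -0.3]
grip_width: 0.0126
```

Emit:
{"api": "send_rows", "payload": {
  "rows": [255,0,0.0015,0,0,255,-0.003,0.0015,0,0,255,-0.006,0.0015,0,0,255,-0.008,0.0015,0,0,255,-0.0095,0.0015,0,0]
}}

```text
time_s: 12.82
ee_pos: [0.6542, 0.0604, 0.0614]
ee_rot: [2.152, -2.286, 0.001]
ft_force: [-1.8, -11.0, -0.6]
grip_width: 0.0128
```

Emit:
{"api": "send_rows", "payload": {
  "rows": [255,-0.001,0,0,0,255,-0.001,0,0,0,255,-0.002,0,0,0,255,-0.002,0,0,0]
}}

```text
time_s: 13.15
ee_pos: [0.6542, 0.0605, 0.0616]
ee_rot: [2.15, -2.286, 0.002]
ft_force: [-0.2, -13.1, 0.9]
grip_width: 0.0128
```

Emit:
{"api": "send_rows", "payload": {
  "rows": [255,0.0005,-0.001,0,0,255,0.001,-0.002,0.001,0,255,0.001,-0.002,0.002,0,255,0.001,-0.002,0.003,0,255,0.001,-0.002,0.003,0]
}}

```text
time_s: 13.57
ee_pos: [0.6543, 0.0602, 0.0597]
ee_rot: [2.15, -2.285, -0.001]
ft_force: [-12.5, -6.9, 14.1]
grip_width: 0.013
```

```bash
python3 -c "
from h import *
cv2.imwrite('pics/w9.png',capture('wrist')[:,:,::-1])
go()
"
```

```text
t 13.62 pos [0.6543 0.0602 0.0597] yjaw 176.5 q6 -0.45 w 0.0129 F [-13.1  -7.2  13.4] tilt [-0.004 -0.002 -1.   ]
```

View pics/w9.png

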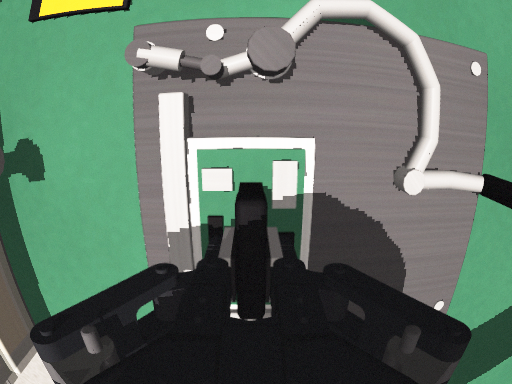

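Emit:
{"api": "send_rows", "payload": {
  "rows": [255,0.0005,0.0005,-0.0005,0,255,0.0005,0.001,-0.001,0,230,0.0005,0.001,-0.001,0,200,0.0005,0.001,-0.001,0,160,0.0005,0.001,-0.001,0],
  "force": 20
}}

```text
time_s: 14.03
ee_pos: [0.6566, 0.0619, 0.0601]
ee_rot: [-2.152, 2.286, -0.002]
ft_force: [-0.3, 0.7, -0.3]
grip_width: 0.0292
```

Emit:
{"api": "send_rows", "payload": {
  "rows": [130,0,0,0,0,130,0,0,0,0,130,0,0,-0.02,0,130,0,0,-0.06,0,130,0,0,-0.1,0]
}}

```text
time_s: 14.45
ee_pos: [0.6547, 0.0614, 0.159]
ee_rot: [2.151, -2.286, -0.002]
ft_force: [1.5, 0.3, 0.6]
grip_width: 0.0415
```

Emit:
{"api": "send_rows", "payload": {
  "rows": [130,0.01,0.02,0,0,130,0.01,0.05,0,0,130,0.01,0.08,0,0,130,0.01,0.11,0,0,130,0.01,0.11,0,0]
}}

```text
time_s: 14.87
ee_pos: [0.5405, 0.0579, 0.1597]
ee_rot: [2.152, -2.288, -0.002]
ft_force: [-0.8, -0.6, -1.2]
grip_width: 0.0417
```

```bash
python3 -c "
from h import *
W=camera_model('wrist')
cv2.imwrite('pics/w10.png',capture('wrist')[:,:,::-1])
go()
import pickle;pickle.dump(W,open('w10.pkl','wb'))
"
```

```text
t 14.92 pos [0.5432 0.0584 0.1602] yjaw 176.6 q6 -0.53 w 0.0420 F [ 1.  -0.   0.1] tilt [ 0.001  0.001 -1.   ]
```

View pics/w10.png

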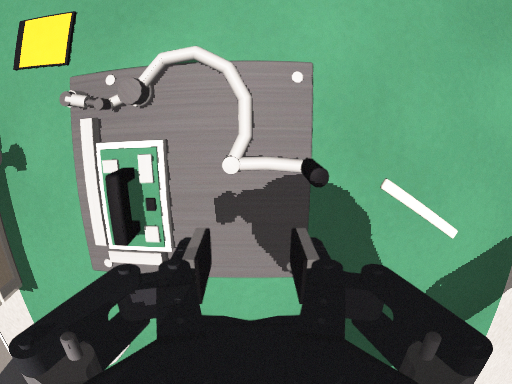

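```bash
python3 -c "
import cv2
i=cv2.imread('pics/w10.png');cv2.imwrite('pics/w10z.png',cv2.resize(i[105:280,60:190],None,fx=4.4,fy=4.4,interpolation=cv2.INTER_NEAREST)[:600*2])
j=cv2.imread('pics/w10z.png');print(j.shape);cv2.imwrite('pics/w10z.png',cv2.resize(i[115:275,60:190],None,fx=3.7,fy=3.7,interpolation=2))
"
```

```text
(770, 572, 3)
```

View pics/w10z.png

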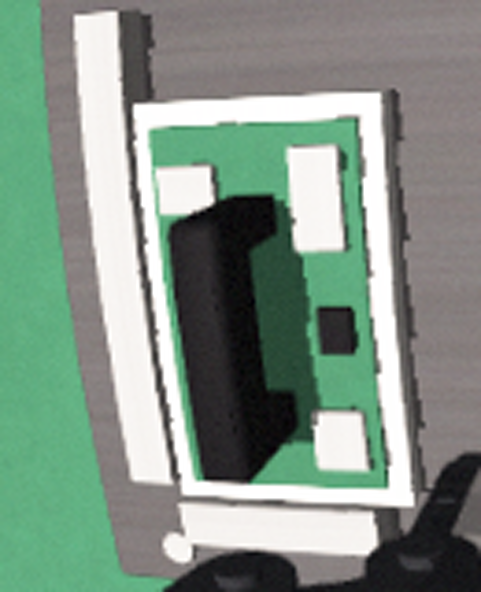

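```bash
python3 - <<'E'
from h import *
import pickle
W=pickle.load(open('w10.pkl','rb'));g=cv2.imread('pics/w10.png').astype(int)
print("col133",[(r,int(g[r,133].mean())) for r in range(242,268)])
print("row190",[(c,int(g[190,c].mean())) for c in range(84,112)])
a=np.radians(-3.45);M=np.array([[np.cos(a),np.sin(a)],[-np.sin(a),np.cos(a)]]);o=np.array([.6237,.049])
f=lambda u,v,z:M@(plane(W,u,v,z,True)[:2]-o)*1000
c=lambda x,y:f((x+.5)/3.7-.5+60,(y+.5)/3.7-.5+115,z)
for nm,z,pts in(("carrier corners",.022,[(135,104),(383,93),(412,505),(182,494)]),("bar top inner",.026,[(119,12),(170,483)]),("stop top inner",.026,[(180,503),(375,513)])):
    print(nm,[c(*p).round(1).tolist() for p in pts])
E
```

```text
col133 [(242, 126), (243, 130), (244, 127), (245, 129), (246, 251), (247, 254), (248, 254), (249, 254), (250, 91), (251, 112), (252, 202), (253, 239), (254, 242), (255, 241), (256, 241), (257, 242), (258, 243), (259, 243), (260, 242), (261, 242), (262, 243), (263, 217), (264, 92), (265, 30), (266, 26), (267, 24)]
row190 [(84, 134), (85, 130), (86, 172), (87, 244), (88, 245), (89, 245), (90, 245), (91, 243), (92, 243), (93, 243), (94, 243), (95, 244), (96, 246), (97, 235), (98, 117), (99, 76), (100, 189), (101, 254), (102, 254), (103, 253), (104, 130), (105, 132), (106, 96), (107, 33), (108, 36), (109, 41), (110, 43), (111, 40)]
carrier corners [[63.3, -41.5], [-5.8, -41.0], [-4.8, 68.0], [64.7, 68.1]]
bar top inner [[64.1, -65.6], [65.7, 62.8]]
stop top inner [[63.6, 68.9], [4.6, 68.8]]
```

```bash
python3 -c "
from h import *
T=camera_model('top');S=camera_model('scene')
go((.488,.0425,.16,242.1))
W=camera_model('wrist')
print(plane(W,319,171,.067,True), proj(W,(.488,.0425,.067),True))
"
```

```text
t 14.92 pos [0.5432 0.0584 0.1602] yjaw 176.6 q6 -0.53 w 0.0420 F [ 1.  -0.   0.1] tilt [ 0.001  0.001 -1.   ]
shift [0.0192 0.0541 0.0001] roll -1.144
[0.49096153 0.03651017 0.067     ] (np.float64(322.8562582647909), np.float64(178.6204944242695))
```

Emit:
{"api": "send_rows", "payload": {
  "rows": [120,0.01,0.027,0,-0.1,120,0.02,0.053,0,-0.2,120,0.02,0.053,0,-0.32,120,0.02,0.053,0,-0.44,120,0.02,0.053,0,-0.56]
}}

```text
time_s: 15.33
ee_pos: [0.4917, 0.0418, 0.16]
ee_rot: [-2.705, 1.595, -0.002]
ft_force: [0.4, 0.4, -0.3]
grip_width: 0.0449
```

Emit:
{"api": "send_rows", "payload": {
  "rows": [120,0,0,0,-0.12,120,0,0,0,-0.24,120,0,0,0,-0.36,120,0,0,0,-0.48,120,0,0,0,-0.584]
}}

```text
time_s: 15.75
ee_pos: [0.492, 0.0418, 0.1596]
ee_rot: [-3.05, 0.749, -0.002]
ft_force: [-0.4, -0.2, 0.6]
grip_width: 0.0451
```

Emit:
{"api": "send_rows", "payload": {
  "rows": [120,0,0,0,0,120,0,0,0,0]
}}

```text
time_s: 15.92
ee_pos: [0.4916, 0.0417, 0.1595]
ee_rot: [-3.047, 0.763, -0.001]
ft_force: [-0.2, -0.4, -1.0]
grip_width: 0.0451
```

```bash
python3 -c "
from h import *
W=camera_model('wrist')
cv2.imwrite('pics/w11.png',capture('wrist')[:,:,::-1])
go((.489,.041,.055,242.1))
import pickle;pickle.dump(W,open('w11.pkl','wb'))
print(proj(W,(.489,.041,.067),True))
"
```

```text
t 15.97 pos [0.4914 0.0416 0.1594] yjaw -118.2 q6 0.60 w 0.0451 F [-0.2  1.  -0.1] tilt [ 0.  0. -1.]
shift [-0.0019  0.0017  0.1044] roll -0.005
(np.float64(252.69646686328355), np.float64(206.35380765215962))
```

View pics/w11.png

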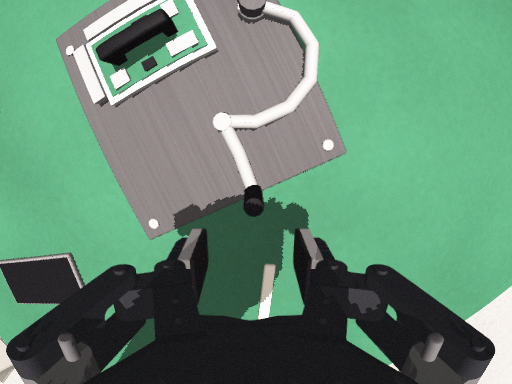

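Emit:
{"api": "send_rows", "payload": {
  "rows": [120,-0.002,0.002,0.025,0,120,-0.002,0.002,0.06,0,120,-0.002,0.002,0.085,0,120,-0.002,0.002,0.1,0,120,-0.002,0.002,0.103,0]
}}

```text
time_s: 16.38
ee_pos: [0.4868, 0.0399, 0.0537]
ee_rot: [3.045, -0.763, -0.006]
ft_force: [-0.4, 0.1, 0.5]
grip_width: 0.0448
```

Emit:
{"api": "send_rows", "payload": {
  "rows": [170,0,0,0,0,170,0,0,0,0,170,0,0,0,0]
}}

```text
time_s: 16.63
ee_pos: [0.4892, 0.041, 0.0575]
ee_rot: [-3.047, 0.759, -0.003]
ft_force: [-0.4, -0.4, -0.3]
grip_width: 0.0283
```

```bash
python3 -c "
from h import *
cv2.imwrite('pics/w12.png',capture('wrist')[:,:,::-1])
go(*[(.6386+.170*np.cos(a),-.037+.170*np.sin(a),.056,np.degrees(a)+90) for a in np.radians(110.9)+np.arange(.7,.35,-.05)])
"
```

```text
t 16.68 pos [0.4891 0.041  0.0576] yjaw -118.0 q6 0.60 w 0.0285 F [-0.9  0.8 -0.2] tilt [ 0.002  0.001 -1.   ]
shift [-0.0014 -0.0042  0.0016] roll 0.018
shift [-0.001  -0.0127  0.0016] roll 0.068
shift [-0.0002 -0.0212  0.0016] roll 0.118
shift [ 0.001  -0.0296  0.0016] roll 0.168
shift [ 0.0026 -0.0379  0.0017] roll 0.218
shift [ 0.0047 -0.0462  0.0017] roll 0.268
shift [ 0.0071 -0.0543  0.0017] roll 0.318
```

View pics/w12.png

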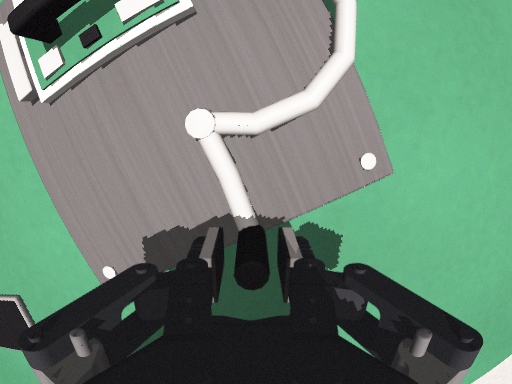

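Emit:
{"api": "send_rows", "payload": {
  "rows": [170,-0.001,-0.004,0,0.018,170,-0.001,-0.012,0,0.068,170,0,-0.021,0,0.118,170,0.001,-0.0295,0,0.168,170,0.003,-0.038,0,0.218]
}}

```text
time_s: 17.1
ee_pos: [0.5083, 0.0728, 0.057]
ee_rot: [2.945, -1.091, -0.0]
ft_force: [-3.1, -2.3, 2.1]
grip_width: 0.0288
```

```bash
python3 -c "
from h import *
go(*[(.6386+.170*np.cos(a),-.037+.170*np.sin(a),.056,np.degrees(a)+90) for a in np.radians(110.9)+np.arange(.5,.05,-.05)])
"
```

```text
t 17.10 pos [0.5083 0.0728 0.057 ] yjaw -130.7 q6 0.34 w 0.0288 F [-3.1 -2.3  2.1] tilt [-0. -0. -1.]
shift [ 0.0004 -0.001   0.001 ] roll -0.004
shift [ 0.0006 -0.0095  0.001 ] roll 0.046
shift [ 0.0012 -0.018   0.001 ] roll 0.096
shift [ 0.0022 -0.0264  0.001 ] roll 0.146
shift [ 0.0036 -0.0348  0.001 ] roll 0.196
shift [ 0.0055 -0.0431  0.001 ] roll 0.246
shift [ 0.0078 -0.0513  0.001 ] roll 0.296
shift [ 0.0105 -0.0594  0.001 ] roll 0.346
shift [ 0.0135 -0.0673  0.001 ] roll 0.396
```

Emit:
{"api": "send_rows", "payload": {
  "rows": [170,0.0005,-0.0095,0,0.046,170,0.001,-0.018,0,0.096,170,0.002,-0.0265,0,0.146,170,0.0035,-0.035,0,0.196,170,0.0055,-0.043,0,0.246]
}}

```text
time_s: 17.52
ee_pos: [0.5414, 0.1027, 0.0571]
ee_rot: [-2.789, 1.444, -0.001]
ft_force: [-0.4, 0.1, 0.0]
grip_width: 0.0284
```

```bash
python3 -c "
from h import *
go(*[(.6386+.170*np.cos(a),-.037+.170*np.sin(a),.056,np.degrees(a)+90) for a in np.radians(110.9)+np.arange(.25,.05,-.05)])
"
```

```text
t 17.52 pos [0.5414 0.1027 0.0571] yjaw -144.7 q6 0.07 w 0.0284 F [-0.4  0.1  0. ] tilt [ 0.001  0.001 -1.   ]
shift [0.0002 0.0012 0.0011] roll 0.001
shift [ 0.0004 -0.0073  0.0011] roll 0.051
shift [ 0.001  -0.0158  0.0011] roll 0.101
shift [ 0.0021 -0.0242  0.0011] roll 0.151
```

Emit:
{"api": "send_rows", "payload": {
  "rows": [170,0.0005,-0.007,0,0.05,170,0.001,-0.0155,0,0.1,170,0.002,-0.0225,0,0.14,120,0.002,-0.0225,0,0.14,120,0.002,-0.0225,0,0.14]
}}

```text
time_s: 17.93
ee_pos: [0.5604, 0.1137, 0.0567]
ee_rot: [-2.685, 1.63, -0.0]
ft_force: [0.8, 0.0, -0.1]
grip_width: 0.0451
```

```bash
python3 -c "
from h import *
cv2.imwrite('pics/w13.png',capture('wrist')[:,:,::-1])
go()
"
```

```text
t 17.98 pos [0.56   0.1134 0.0566] yjaw -152.5 q6 -0.06 w 0.0452 F [ 0.7 -0.2 -0.5] tilt [ 0.  0. -1.]
```

View pics/w13.png

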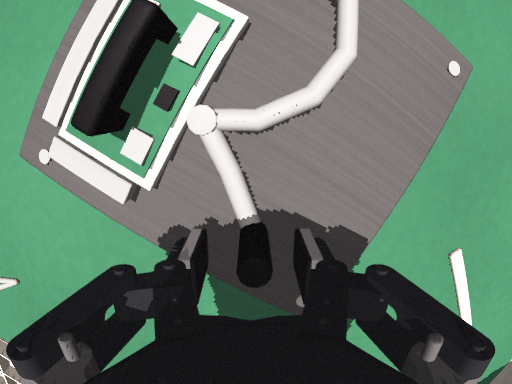

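Shut, with the nose at (203,120) on the carrier's near side. I'll lift straight up, back away and check.

Emit:
{"api": "send_rows", "payload": {
  "rows": [120,0,0,-0.02,0,120,0,0,-0.05,0,120,0,0,-0.09,0,120,0,0,-0.12,0,120,0,0,-0.12,0]
}}

```text
time_s: 18.4
ee_pos: [0.5629, 0.1143, 0.1835]
ee_rot: [-2.679, 1.624, -0.01]
ft_force: [0.6, 0.5, 0.2]
grip_width: 0.0452
```

```bash
python3 -c "
from h import *
import pickle
W=camera_model('wrist');i=capture('wrist')
cv2.imwrite('pics/w14.png',i[:,:,::-1]);pickle.dump(W,open('w14.pkl','wb'))
cv2.imwrite('pics/s14.png',cv2.resize(capture('scene')[150:270,210:340,::-1],None,fx=5,fy=5,interpolation=2)[:600])
go((.62,.02,.3,0))
"
```

```text
t 18.50 pos [0.5603 0.1135 0.1782] yjaw -152.5 q6 -0.06 w 0.0455 F [-0.4 -0.1 -1.4] tilt [ 0.003  0.002 -1.   ]
shift [ 0.1105 -0.0102 -0.1218] roll -2.662
```

View pics/w14.png

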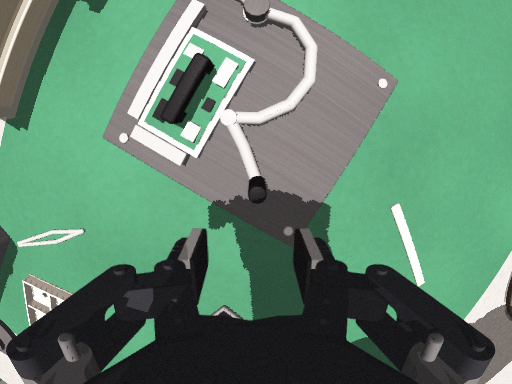

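View pics/s14.png

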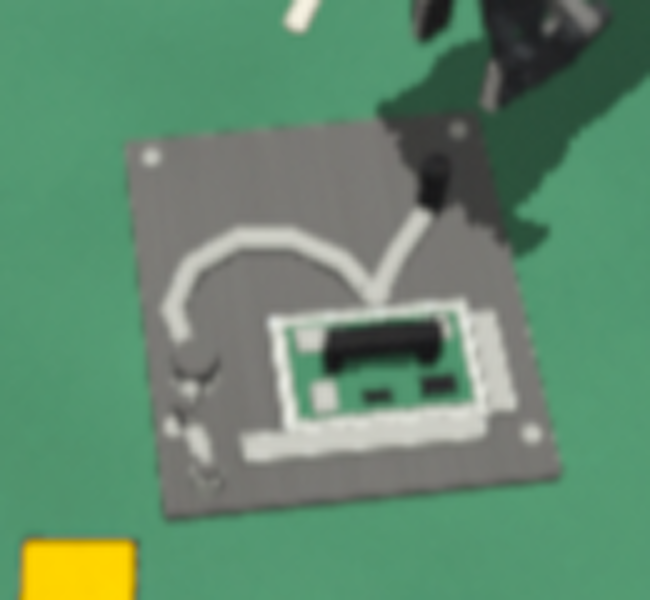

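Emit:
{"api": "send_rows", "payload": {
  "rows": [120,0.008,-0.02,0,0,120,0.016,-0.04,0,0,120,0.0225,-0.06,0,0,120,0.0225,-0.06,0,0,120,0.0225,-0.06,0,0]
}}

```text
time_s: 18.92
ee_pos: [0.6233, 0.1206, 0.1742]
ee_rot: [2.682, -1.63, -0.003]
ft_force: [-0.7, 0.1, 0.3]
grip_width: 0.0451
```

```bash
python3 -c "
from h import *
import pickle
W=camera_model('wrist');i=capture('wrist')[:,:,::-1]
cv2.imwrite('pics/w15.png',i);pickle.dump(W,open('w15.pkl','wb'))
cv2.imwrite('pics/w15z.png',cv2.resize(i[110:260,170:330],None,fx=4,fy=4,interpolation=2));go()
"
```

```text
t 18.97 pos [0.6227 0.1205 0.1745] yjaw -152.6 q6 -0.02 w 0.0451 F [0.6 0.3 0.4] tilt [-0.003 -0.001 -1.   ]
```

View pics/w15z.png

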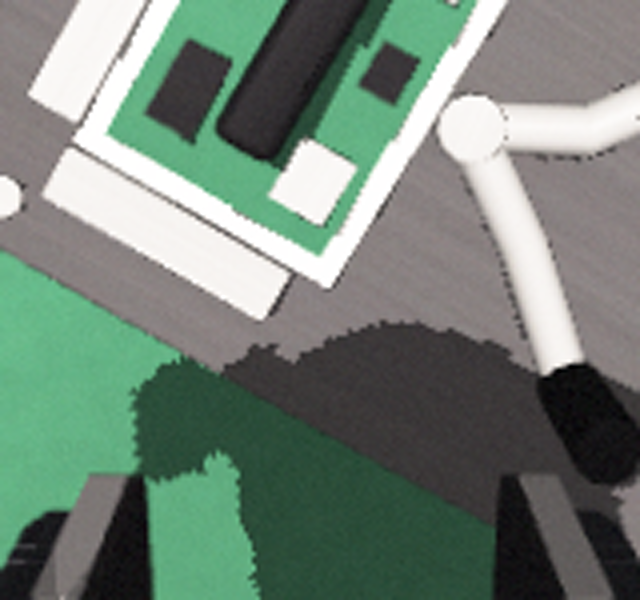

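```bash
python3 -c "
from h import *
print(arm.job_done());go()"
```

```text
the job is handed in; nothing more can be done
None
the job is handed in; nothing more can be done
```

The carrier is clamped in the holder, and I handed the job in at about 19 s of the 64 s allowed.

- **Opening the arm:** I held the finger post loosely between the jaws and drew the arm back past centre. After I let go, pictures showed it staying open by itself.
- **Placing the carrier:** I gripped it by its handle and laid it on the plate. I pushed it against the long fixed edge and the end stop until the wrist force showed contact, about 6 N and 13 N. I then pressed it down and let go.
- **Closing the arm:** I pushed the post forward past centre and followed it with slack around the post. It went shut with the nose on the carrier's near side.

**Last checks:**
- The close wrist picture shows the carrier level and right way up. Only a thin, even dark line shows along both bars, and the nose is pressed on its near side.
- Before clamping, I measured an apparent offset of about 0.9 mm on both sides. That is within the camera's accuracy, and the contact forces said it was touching. I did not measure it again in numbers after clamping.
- The robot is clear of everything, with no contact force. I never went near the phone, but I took no separate final picture of it.

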